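Find and mark a boom's balance point on a knife edge

TASK

The weighted boom tube lies in the balancing cradle with its heavy end down. Push it gently along the knife edge, a little at a time and without gripping or lifting it, until it balances level by itself with nothing touching it; then mark that point by pressing the spring punch above the edge down onto the tube, firmly but not hard, and let the punch come back up, leaving the tube balanced. Leave the things lying around the cradle where they are.

Things in the scene. Friction and masses are not known exactly. Their poses are not given: they have to be found in the camera images.
- boom: plain aluminium box tube, 240 mm long (its y), 20 wide (x), 16 high (z), black end plugs, 0.30 kg; origin: mid-length, on its underside. A hidden weight inside puts its balance point 18 to 42 mm from mid-length toward its +y end; where cannot be seen. Lies loose across the knife edge, slides lengthwise under a few newtons; fingers must never press on it with more than 15 N (a grip would)
- cradle: balancing cradle, fixed; origin: centre of its underside, on the worktop; the tube slides along its y. Base 85 x 150 x 10 mm. Two cheeks, 120 mm long (y), top at z = 72 mm, guide the tube with 1.5 mm play a side; both tube ends stick out. Damped rubber feet at y = +-50 mm sink 4.4 mm under a leaning tube and calm its swing. A bridge over the middle, 33 x 24 mm, top at 116 mm, carries the punch
- knife_edge (a point): middle of the top of the steel edge, 60 mm above the worktop: a land 6 mm wide along the cradle's y. With its balance point beyond the land the tube leans 5 degrees (0.087 rad) down to that side, within 3 mm of the middle it settles level in under 1 s. A finger at its end holds it by friction, hides the balance and on long pushes drags it askew: push along its slope, back off 5 mm often
- punch_top (a point): middle of the top of the punch's black cap (26 mm diameter, 136 mm above the worktop when up), straight above the knife edge; moves with the cap
- punch (a joint): travel of the punch's cap, m: 0 up, grows as it is pressed down, at most 0.014. The first 5 mm take 1 to 2 N (return spring); then the tip meets a level tube and the force rises by 4 N per mm.
- punch_tip: pointed steel tip of the punch, 8 mm thick, 5 mm above a level tube when up, pressed by a 4 N/mm spring inside the punch. It marks the tube from 5 N on; more than 18 N on the tube dents it (not allowed). Origin: on the worktop straight below it while up (moves down with it)
- gear_green: printed gear, 36 mm across, 18 mm high, lying near the cradle on the far side; not part of the job. Origin: centre of its underside
- marker_black: felt marker, 137 mm long, 17 mm thick, lying on the near side of the cradle; not part of the job. Origin: centre of its underside
- screwdriver_2: screwdriver, 181 mm long, handle 26 mm thick, lying on the far side of the cradle; not part of the job. Origin: centre of its underside
Mind the look-alikes: they are no part of the job. Several things have the shape of the boom; the one meant has the colours described above.

How it is judged:
By the outcome, as a careful person would: the job done as asked, in the order asked, and still so for the second after the job is handed in, with the robot touching nothing.
It also fails if it takes over 67 s, if anything falls off the work surface, if the arm or the gripper's body presses on something with over 40 N, if the wrist force passes 120 N, or if a joint passes its speed limit or range.

ROBOT

A 6-joint arm with a two-finger parallel gripper is mounted at the origin on a cart in front of the work surface, level with it; the furniture and walls round the work are solid. World frame = base frame: x ahead of the robot, y to its left, z up, the work surface at z = 0. Lengths are in m, angles in rad, forces in N, time in s.
With the tool pointing down it reaches from about 0.3 to 0.85 m from the base axis. Payload 4.2 kg.
Tool frame: the origin (TCP) lies midway between the tips of the shut fingers; the grasp point (between the pads) lies robot.pinch_z behind it (robot.pinch_z is the distance from the TCP to the grasp point, in m); z points along the fingers, y is the line along which they close (so a half turn about z gives the same grasp; the last joint's range is limited). The gripper opens to 91 mm and grips with 3 to 60 N. Pads are 32 mm wide; open, the fingers measure 118 mm over their backs; the gripper's body (76 mm by 178 mm) begins 60 mm behind the grasp point.
Start: joints at [1.235, 0.32, 1.565, -0, 1.257, -0.02], TCP at [0.179, 0.547, 0.214] pointing down, gripper open.
Joint ranges: [-3.11, 3.11], [-0.84, 2.01], [0.21, 2.61], [-1.34, 4.49], [0.05, 2.63], [-2.56, 2.56]. Speed limits (rad/s): [2.57, 2.57, 3.14, 3.14, 3.14, 3.14].

INTERFACE

Orientations are given as [roll, pitch, yaw] about the fixed x, y, z axes, in that order (R = Rz(yaw) Ry(pitch) Rx(roll)).
In Python, from plant import robot gives the robot as it stands.
- The arm moves only by the tool send_rows, never from a script. Its argument "steps" is a list that holds one entry, the list of rows, each a list of 5 numbers: the shift along the world's x, y, z in mm, then the turn about the world's z in rad, then the finger opening in mm, from 0 to 91.2. In form: [[[dx, dy, dz, twist, fingers], ...]]. A call has 1 to 12 rows; each row shifts and turns the commanded pose from where the row before left it; what a row does not reach is not made up. A row lasts 1/12 s, in which the tool goes at most 41.7 mm and 7.16 degrees, less where a joint would pass 70% of its speed; a pose out of reach is approached as far as the arm can. A call with a gripper value outside its range is refused whole. The fingers move at their own pace and stop on an object; "force" is the grip in N (left out, the last holds). Time passes only in rows, so rows that do not move let the fingers close. It gives the time, the measured TCP pose, the force, the opening and the grip force at its end, in the units of the state.
- robot.sense(): the state, without advancing time (a new reading comes with each control period).
- robot.camera(name): name is "scene" or "top" or "wrist"; returns the picture (480x640x3 uint8, red, green, blue); there is no depth.
- robot.camera_model(name): a dict with "fx", "fy", "cx", "cy" (pixels), "extrinsics" (4x4, takes a point from camera to world coordinates). Camera axes: x right, y up, looking along -z (the intrinsics and any distortion apply to the point x, -y, -z); pixel columns grow to the right and rows downward; lengths in m; the calibration is good to about 2 mm. A picture is of the moment at which its call begins: read the wrist's pose just before it. camera_model takes no time and is no camera call; for the wrist camera it gives the pose at the moment of the call.
- robot.finish_job(): hands the job in; it is judged then, once.
Trained networks look in the newest picture that a camera, given by its name, has taken for a name from the list of things; names that differ only in an ending like _2 or _b are one class to them, and where a whole thing is asked for, a point or a joint stands for the part that bears it (a point fixed in the world has none). Each returns a list of dicts, best first, with "confidence" (0 to 1); they miss things now and then, are a little off and sometimes report something else, mostly with a low value. They report only what shows in the picture. A call takes as long as a camera call. They do not tell look-alikes from the thing itself.
- robot.masks_of(camera, thing): "region" (480x640 bool, what is visible of it) and "at" ([column, row] in pixels, amid what is visible of it).
- robot.landmark_of(camera, thing): "at" ([column, row] in pixels: a listed point, or the origin of a listed thing).
The state is a dict: "time": time; "joints": joint angles; "dq": joint speeds; "effort": joint torques, N m; "tcp_pos": TCP position; "ee_rot": TCP orientation; "ft_force": force on the tool from outside, world axes, zero at the start; "wrist_torque": the same for the moment, N m; "gripper_width": finger opening in m; "grasp_force": force on a finger pad.
Only numpy, scipy, OpenCV 4.12 (cv2) and the standard library are available. Lean on these libraries where they do the work, as an engineer would, in place of code of your own. Each camera call takes 0.05 s, during which the arm holds its last target. There are 200 camera calls.

## Working session

There is one attempt and no reset: what is moved stays moved. The work goes in short steps, Python scripts to look and compute and a tool call to move; the robot and the scene stay as the last step left them, time stands still between calls to the robot, and variables do not carry over. Pictures are saved under pics/ and viewed, at most 10 in all, crops included, and the job is handed in when it is done.

Besides the shell and the picture viewer there is one more tool, called after "Call:" in YAML: its name, and indented under it one key for each argument. send_rows: Moves the arm, as the interface text tells. Its arguments: {"type":"object","properties":{"steps":{"type":"array","items":{"type":"array","items":{"type":"array","items":{"type":"number"}}}},"force":{"type":"number"}},"required":["steps"]}

```bash
mkdir -p pics
cat > h.py <<'E'
import numpy as np, cv2
from plant import robot
def ray(cam,uv):
    m=robot.camera_model(cam); E=np.array(m["extrinsics"])
    d=np.array([(uv[0]-m["cx"])/m["fx"],-(uv[1]-m["cy"])/m["fy"],-1.])
    return E[:3,3],E[:3,:3]@d
def at_z(cam,uv,z):
    o,d=ray(cam,uv); return o+d*(z-o[2])/d[2]
def proj(cam,p):
    m=robot.camera_model(cam); E=np.array(m["extrinsics"])
    c=E[:3,:3].T@(np.array(p)-E[:3,3]); return np.array([m["cx"]+m["fx"]*c[0]/-c[2], m["cy"]-m["fy"]*c[1]/-c[2]])
def save(cam,name):
    im=robot.camera(cam); cv2.imwrite("pics/"+name,im[:,:,::-1]); return im
E
python3 - <<'E'
from h import *
a=save("scene","s0.png"); b=save("top","t0.png")
cv2.imwrite("pics/c0.png",cv2.resize(np.vstack([a,b])[:,:,::-1],(450,600*1)) if 0 else np.hstack([a,b])[:,:,::-1])
zs=dict(boom=.06,cradle=0,knife_edge=.06,punch_top=.136,gear_green=0,marker_black=0,screwdriver_2=0)
for c in("scene","top"):
    m=robot.camera_model(c); print(c,{k:(np.round(v,3).tolist() if k=="extrinsics" else v) for k,v in m.items()})
    for t,z in zs.items():
        for r in robot.landmark_of(c,t)[:3]:
            print(c,t,np.round(r["at"],1),round(r["confidence"],2),np.round(at_z(c,r["at"],z),4))
s=robot.sense();print(s["time"],s["tcp_pos"],s["ee_rot"],s["ft_force"],robot.pinch_z)
E
```

```text
scene {'fx': 521.6143826993175, 'fy': 521.6143826993175, 'cx': 320.91141504135, 'cy': 243.98687400248258, 'extrinsics': [[-0.732, 0.447, -0.515, 0.157], [-0.682, -0.474, 0.557, 0.238], [0.005, 0.759, 0.651, 0.667], [0.0, 0.0, 0.0, 1.0]]}
scene boom [420.5 268.5] 0.88 [ 0.4701 -0.3506  0.06  ]
scene boom [313.4 323.9] 0.71 [ 0.5181 -0.1376  0.06  ]
scene cradle [312.1 344.3] 0.57 [ 0.526  -0.1425  0.    ]
scene knife_edge [262.6 320.2] 0.58 [ 0.5797 -0.0899  0.06  ]
scene knife_edge [314.3 322.9] 0.55 [ 0.5185 -0.14    0.06  ]
scene punch_top [314.7 284.8] 0.49 [ 0.5218 -0.1448  0.136 ]
scene gear_green [261.7 316.9] 0.72 [ 0.6281 -0.1262  0.    ]
scene marker_black [355.2 372.7] 0.77 [ 0.4405 -0.1482  0.    ]
scene screwdriver_2 [234.6 303.9] 0.89 [ 0.6843 -0.1141  0.    ]
top {'fx': 438.6278848890517, 'fy': 438.6278848890517, 'cx': 318.08885970299383, 'cy': 237.42774465426083, 'extrinsics': [[-0.008, 0.999, -0.044, 0.52], [-1.0, -0.008, -0.006, -0.241], [-0.006, 0.044, 0.999, 0.963], [0.0, 0.0, 0.0, 1.0]]}
top boom [400.5 268.4] 0.8 [ 0.495  -0.4042  0.06  ]
top boom [268.1 254.9] 0.64 [ 0.5248 -0.1326  0.06  ]
top cradle [278. 255.] 0.57 [ 0.5247 -0.1471  0.    ]
top knife_edge [272.4 257.3] 0.95 [ 0.5198 -0.1414  0.06  ]
top punch_top [268.9 255. ] 0.68 [ 0.5243 -0.1432  0.136 ]
top gear_green [267.2 213.3] 0.46 [ 0.6167 -0.1236  0.    ]
top marker_black [281.7 292.5] 0.88 [ 0.4428 -0.1549  0.    ]
0.8 [0.17860291 0.54657298 0.21399122] [3.14147228e+00 5.42633857e-05 2.82581628e+00] [ 0.20162687  0.01227542 -0.87489629] 0.0188
```

View pics/s0.png

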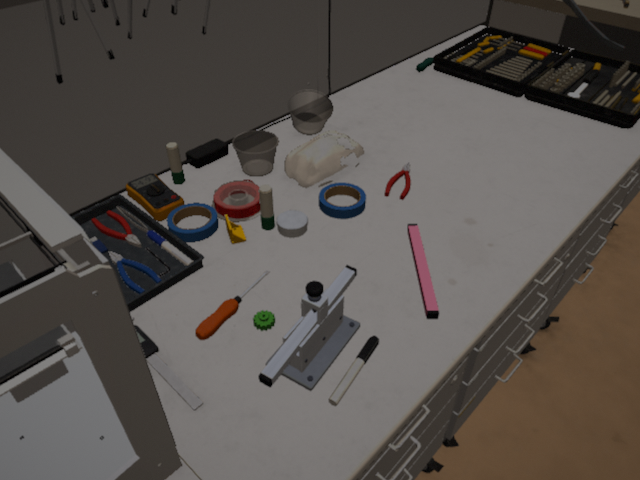

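View pics/t0.png

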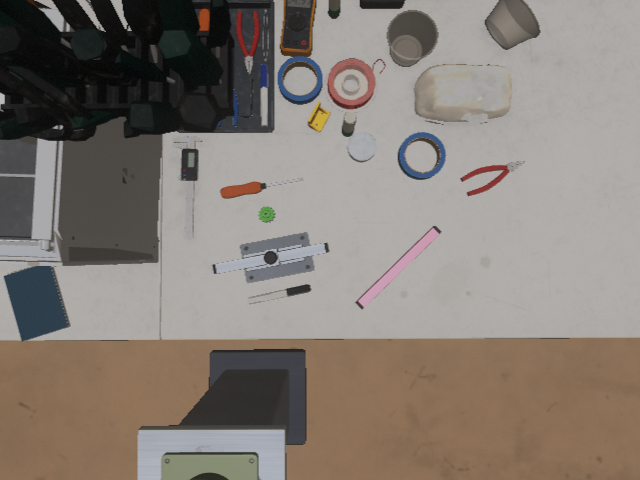

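The aluminium tube lies across the cradle. Its ends are at about (268,378) and (352,270) in scene, and about (213,269) and (328,247) in top. The cap is at (315,289) in scene and (270,257) in top. The pink tube is a look-alike. Next I triangulate the tube ends.

Run:
```python
import cv2,numpy as np
s=cv2.imread("pics/s0.png");t=cv2.imread("pics/t0.png")
def cr(im,c,r,w=28):
    return cv2.resize(im[r-w:r+w,c-w:c+w],(290,290),interpolation=cv2.INTER_CUBIC)
a=np.hstack([cr(s,268,376),cr(s,350,272)]);b=np.hstack([cr(t,215,268),cr(t,326,248)])
cv2.imwrite("pics/crop.png",np.vstack([a,b]))
```

```text
(no output)
```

View pics/crop.png

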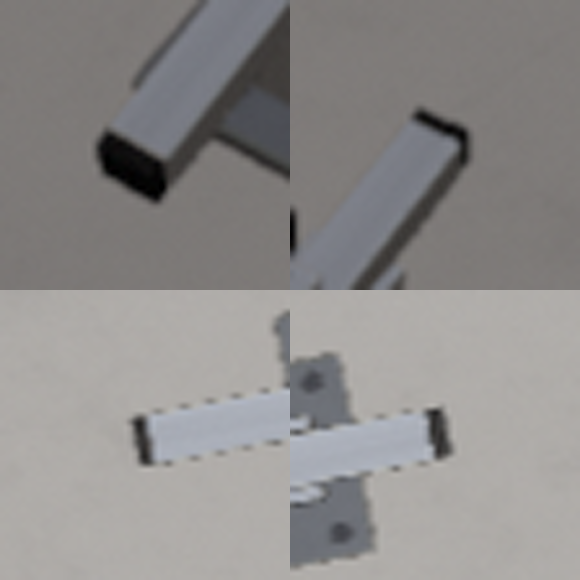

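```bash
cat >> h.py <<'E'
def tri(a,b):
    A=[];B=[]
    for c,uv in(("scene",a),("top",b)):
        o,d=ray(c,uv); d/=np.linalg.norm(d); P=np.eye(3)-np.outer(d,d); A.append(P);B.append(P@o)
    return np.linalg.lstsq(np.vstack(A),np.hstack(B),rcond=None)[0]
E
python3 - <<'E'
from h import *
L=tri((265.3,378.9),(214.3,269.3));R=tri((351.4,267.2),(328.1,247.3))
cap=tri((314.7,284.8),(269.5,256.5)); 
print(L,R,np.linalg.norm(L-R),cap, "lean",(L-R)[2]/.24,"axis ang",np.arctan2(*(L-R)[[1,0]]))
for z in (.136,):print(at_z("scene",(315,285),z),at_z("top",(269.5,256.5),z))
k=(at_z("top",(272.4,257.3),.06)); print(k)
for p,z in((L,.066),(R,.087)): print(at_z("top",proj("top",p),z),)
# base plate fit from top image
im=cv2.imread("pics/t0.png"); 
m=[r for r in robot.masks_of("top","cradle")][:1]
s=robot.sense();print(s["time"])
if m:
    reg=m[0]["region"].astype(np.uint8);ys,xs=np.nonzero(reg);r=cv2.minAreaRect(np.c_[xs,ys].astype(np.float32));print(r,m[0]["confidence"],at_z("top",r[0],.01))
E
```

```text
[ 0.49689183 -0.02135034  0.06120645] [ 0.54063066 -0.25448694  0.08321103] 0.23822249656277678 [ 0.52143312 -0.14438257  0.13653038] lean -0.09168574588234955 axis ang 1.7562508272485964
[ 0.52121348 -0.1447624   0.136     ] [ 0.52142826 -0.14432503  0.136     ]
[ 0.51982386 -0.1413957   0.06      ]
[ 0.49701732 -0.02251873  0.066     ]
[ 0.54054388 -0.25442912  0.087     ]
0.85
((276.9085693359375, 257.49676513671875), (39.564697265625, 69.781005859375), 80.7066879272461) 0.66 [ 0.51928401 -0.14566725  0.01      ]
```

Call:
send_rows:
  steps:
    - [[15, -38, 0, -0.089, 0], [15, -38, 0, -0.089, 0], [15, -38, 0, -0.089, 0], [15, -38, 0, -0.089, 0], [15, -38, 0, -0.089, 0], [15, -38, 0, -0.089, 0], [15, -38, 0, -0.089, 0], [15, -38, 0, -0.089, 0], [15, -38, 0, -0.089, 0], [15, -38, 0, -0.089, 0], [15, -38, 0, -0.089, 0], [15, -38, 0, -0.089, 0]]
  force: 10

```text
time: 1.85
tcp_pos: [0.3588, 0.0887, 0.2144]
ee_rot: [3.14, -0.0, 1.754]
ft_force: [1.1, 0.1, 0.3]
gripper_width: 0.0141
grasp_force: 0.0
```

Call:
send_rows:
  steps:
    - [[26, -15, 0, 0, 0], [26, -15, 0, 0, 0], [26, -15, 0, 0, 0], [26, -15, 0, 0, 0], [26, -15, 0, 0, 0], [2, 0, -30, 0, 0], [0, 0, -30, 0, 0], [0, 0, -30, 0, 0], [0, 0, -30, 0, 0], [0, 0, -30, 0, 0], [0, 0, -14, 0, 0], [0, 0, 0, 0, 0]]

```text
time: 2.85
tcp_pos: [0.488, 0.0155, 0.0469]
ee_rot: [-3.134, -0.001, 1.758]
ft_force: [0.0, 0.6, -0.1]
gripper_width: 0.0004
grasp_force: 0.0
```

Run:
```python
from h import *
a=save("scene","s1.png"); w=save("wrist","w1.png");b=save("top","t1.png")
cv2.imwrite("pics/c1.png",np.vstack([np.hstack([cv2.resize(w,(400,300)),cv2.resize(b[180:330,170:370],(400,300))]),np.hstack([cv2.resize(a[220:420,190:457],(400,300)),cv2.resize(a,(400,300))])])[:,:,::-1])
s=robot.sense();print(s["time"],s["tcp_pos"],s["ft_force"],s["gripper_width"])
```

```text
3.0 [0.49160154 0.01560836 0.05093808] [ 0.84379442  0.1886079  -0.23462187] 0.00041230893212453344
```

View pics/c1.png

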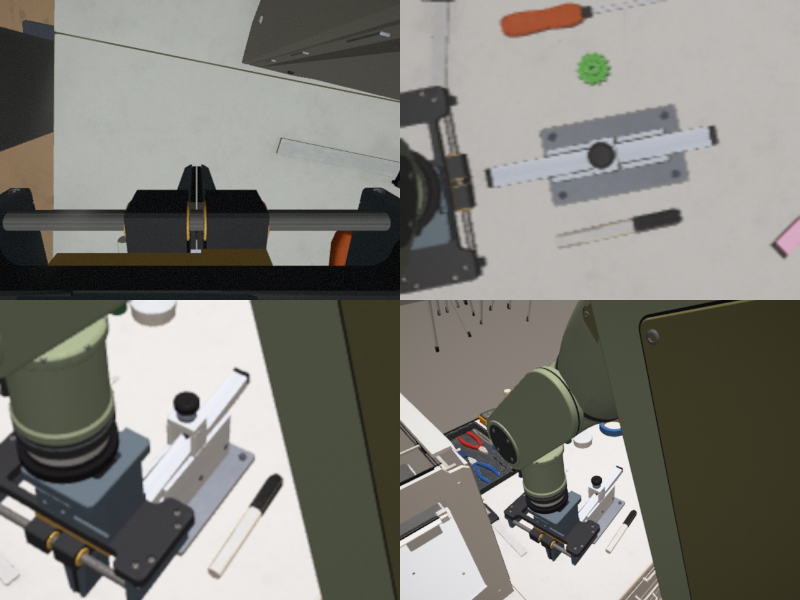

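The lower-left crop shows the tube's far end clear of the arm, at about scene (353,268). That lets me judge the lean from the far end. Now the first pushes.

Call:
send_rows:
  steps:
    - [[0, -6, -4, 0, 0], [1, -6, 0, 0, 0], [1, -6, 0, 0, 0], [0.5, -2.5, 0.2, 0, 0], [0.5, -2.5, 0.2, 0, 0], [0.5, -2.5, 0.2, 0, 0], [0.5, -2.5, 0.2, 0, 0], [0, 0, 0, 0, 0], [-0.9, 4.9, -0.4, 0, 0], [0, 0, 0, 0, 0]]

```text
time: 3.83
tcp_pos: [0.4934, -0.0072, 0.0462]
ee_rot: [-3.141, 0.0, 1.758]
ft_force: [0.2, -0.4, 1.1]
gripper_width: 0.0007
grasp_force: 0.0
```

```bash
cat > look.py <<'E'
from h import *
import sys
u=np.array([-.1843,.983]);cap=np.array([.5214,-.1444])
def blob(im,lo=None):
    g=im.max(2) if 0 else cv2.cvtColor(im,cv2.COLOR_RGB2GRAY)
    m=np.zeros_like(g);m[245:330,325:400]=(g[245:330,325:400]<60)
    n,l,st,ce=cv2.connectedComponentsWithStats(m)
    return [(np.round(ce[i],1).tolist(),int(st[i,4])) for i in range(1,n) if st[i,4]>8]
if __name__=="__main__":
    im=save("scene",sys.argv[1]); s=robot.sense()
    print(round(s["time"],2),np.round(s["tcp_pos"],4),"s",((s["tcp_pos"][:2]-cap)@u).round(4),np.round(s["ft_force"],2))
    print(blob(im))
    R=np.array([0.5406,-0.2545,0.0832])
    print("start",blob(cv2.imread("pics/s0.png")[:,:,::-1].copy()))
    p0=proj("scene",R)
    for d in(0,10,20,30,40,50):
        f=lambda dz:(proj("scene",R+np.r_[-u*d*1e-3,dz])-p0).round(1).tolist()
        sb=(112+d)/1000
        print(d,"lean",f(.087*(sb-.112)),"level",f(-.087*.112),"over",f(-.087*(.112+sb)))
E
python3 look.py s2.png
```

```text
3.88 [ 0.4935 -0.0073  0.0462] s 0.1399 [-0.1  -0.5  -1.02]
[([354.8, 263.7], 12)]
start [([351.8, 269.2], 29), ([346.3, 285.4], 15), ([334.8, 317.2], 156), ([351.2, 324.1], 23)]
0 lean [0.0, 0.0] level [-0.3, 4.3] over [-0.5, 8.6]
10 lean [3.0, -3.9] level [2.7, 0.8] over [2.4, 5.4]
20 lean [6.0, -7.7] level [5.7, -2.7] over [5.3, 2.3]
30 lean [9.0, -11.5] level [8.6, -6.1] over [8.2, -0.7]
40 lean [11.9, -15.3] level [11.4, -9.4] over [11.0, -3.7]
50 lean [14.8, -19.0] level [14.3, -12.7] over [13.8, -6.6]
```

Call:
send_rows:
  steps:
    - [[0.9, -4.9, 0.4, 0, 0], [0.5, -2.5, 0.2, 0, 0], [0.4, -2.4, 0.2, 0, 0], [0, 0, 0, 0, 0], [-0.9, 4.9, -0.4, 0, 0], [0, 0, 0, 0, 0], [0.9, -4.9, 0.4, 0, 0], [0.5, -2.5, 0.2, 0, 0], [0.4, -2.4, 0.2, 0, 0], [0, 0, 0, 0, 0], [-0.9, 4.9, -0.4, 0, 0], [0, 0, 0, 0, 0]]

```text
time: 4.88
tcp_pos: [0.4953, -0.017, 0.0471]
ee_rot: [-3.142, 0.0, 1.758]
ft_force: [-0.6, -0.4, -0.4]
gripper_width: 0.0006
grasp_force: 0.0
```

```bash
sed -i 's/<60)/<110)/; s/print("start".*/print("s1",blob(cv2.imread("pics\/s1.png")[:,:,::-1].copy()),"s2",blob(cv2.imread("pics\/s2.png")[:,:,::-1].copy()))/' look.py; python3 look.py s3.png; python3 -c "
import cv2
im=cv2.imread('pics/s3.png');cv2.imwrite('pics/z3.png',cv2.resize(im[240:340,290:410],(600,500),interpolation=cv2.INTER_CUBIC))"
```

```text
4.93 [ 0.4954 -0.0171  0.0471] s 0.1299 [-0.38  0.25  0.18]
[([389.7, 279.7], 1523), ([358.7, 261.4], 26), ([340.1, 317.6], 9), ([351.5, 324.1], 15)]
s1 [([385.6, 281.5], 2241), ([351.6, 269.0], 24), ([351.5, 324.3], 14)] s2 [([388.3, 280.5], 1787), ([355.5, 264.8], 25), ([351.5, 324.1], 15)]
0 lean [0.0, 0.0] level [-0.3, 4.3] over [-0.5, 8.6]
10 lean [3.0, -3.9] level [2.7, 0.8] over [2.4, 5.4]
20 lean [6.0, -7.7] level [5.7, -2.7] over [5.3, 2.3]
30 lean [9.0, -11.5] level [8.6, -6.1] over [8.2, -0.7]
40 lean [11.9, -15.3] level [11.4, -9.4] over [11.0, -3.7]
50 lean [14.8, -19.0] level [14.3, -12.7] over [13.8, -6.6]
```

View pics/z3.png

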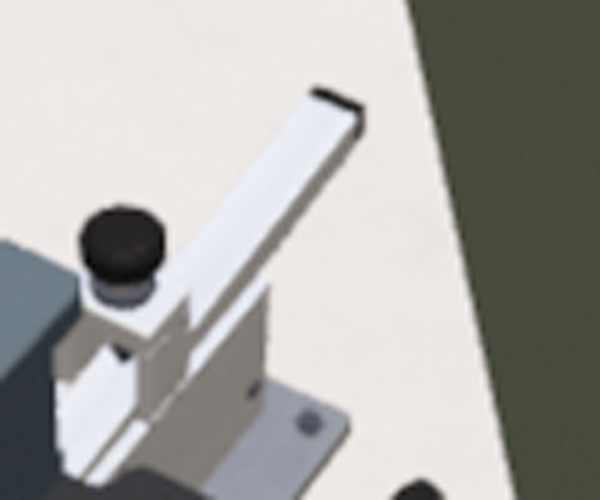

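The far plug is at about scene (359,261), so the tube has moved about 23 mm and still leans. Now 4 mm pushes with a check after each.

Call:
send_rows:
  steps:
    - [[0.9, -4.9, 0.4, 0, 0], [0.4, -2.0, 0.2, 0, 0], [0.4, -2.0, 0.2, 0, 0], [0, 0, 0, 0, 0], [-1, 5.5, -0.5, 0, 0], [0, 0, 0, 0, 0], [0, 0, 0, 0, 0], [0, 0, 0, 0, 0], [0, 0, 0, 0, 0], [0, 0, 0, 0, 0]]

```text
time: 5.77
tcp_pos: [0.4962, -0.0207, 0.0475]
ee_rot: [3.141, 0.0, 1.758]
ft_force: [0.2, 0.8, 0.2]
gripper_width: 0.0007
grasp_force: 0.0
```

```bash
sed -i '/print("s1"/d; s/st\[i,4\]>8\]/st[i,4]>8 and st[i,4]<60 and ce[i][1]<300]/' look.py; python3 look.py s4.png | head -2
```

```text
5.82 [ 0.4962 -0.0207  0.0475] s 0.1262 [-1.13 -0.42  0.05]
[([359.4, 259.6], 25)]
```

Call:
send_rows:
  steps:
    - [[1.0, -5.0, 0.4, 0, 0], [0.4, -2.2, 0.2, 0, 0], [0.4, -2.2, 0.2, 0, 0], [0, 0, 0, 0, 0], [-1, 5.5, -0.5, 0, 0], [0, 0, 0, 0, 0], [0, 0, 0, 0, 0], [0, 0, 0, 0, 0], [0, 0, 0, 0, 0], [0, 0, 0, 0, 0]]

```text
time: 6.65
tcp_pos: [0.497, -0.0246, 0.0478]
ee_rot: [3.141, 0.0, 1.758]
ft_force: [1.1, 0.1, -0.1]
gripper_width: 0.0
grasp_force: 0.0
```

```bash
python3 look.py s5.png | head -2
```

```text
6.7 [ 0.497  -0.0246  0.0478] s 0.1222 [0.94 0.2  0.23]
[([360.8, 258.4], 25)]
```

Call:
send_rows:
  steps:
    - [[1.0, -5.0, 0.4, 0, 0], [0.4, -2.2, 0.2, 0, 0], [0.4, -2.2, 0.2, 0, 0], [0, 0, 0, 0, 0], [-1, 5.5, -0.5, 0, 0], [0, 0, 0, 0, 0], [0, 0, 0, 0, 0], [0, 0, 0, 0, 0], [0, 0, 0, 0, 0], [0, 0, 0, 0, 0]]

```text
time: 7.53
tcp_pos: [0.4978, -0.0285, 0.0481]
ee_rot: [3.141, 0.0, 1.758]
ft_force: [-1.2, 0.2, -0.3]
gripper_width: 0.0006
grasp_force: 0.0
```

```bash
python3 look.py s6.png | head -2
```

```text
7.58 [ 0.4978 -0.0285  0.0481] s 0.1182 [ 0.35 -0.47 -0.23]
[([361.6, 256.5], 23)]
```

Call:
send_rows:
  steps:
    - [[1.0, -5.0, 0.4, 0, 0], [0.4, -2.2, 0.2, 0, 0], [0.4, -2.2, 0.2, 0, 0], [0, 0, 0, 0, 0], [-1, 5.5, -0.5, 0, 0], [0, 0, 0, 0, 0], [0, 0, 0, 0, 0], [0, 0, 0, 0, 0], [0, 0, 0, 0, 0], [0, 0, 0, 0, 0]]

```text
time: 8.42
tcp_pos: [0.4987, -0.0324, 0.0484]
ee_rot: [3.141, 0.0, 1.758]
ft_force: [0.4, 0.3, 0.4]
gripper_width: 0.0007
grasp_force: 0.0
```

```bash
python3 look.py s7.png | head -2
```

```text
8.47 [ 0.4986 -0.0324  0.0484] s 0.1143 [-0.09 -0.09  0.28]
[([362.7, 259.6], 21)]
```

Call:
send_rows:
  steps:
    - [[0, 0, 0, 0, 0], [0, 0, 0, 0, 0], [0, 0, 0, 0, 0], [0, 0, 0, 0, 0], [0, 0, 0, 0, 0], [0, 0, 0, 0, 0]]

```text
time: 8.97
tcp_pos: [0.4986, -0.0324, 0.0484]
ee_rot: [3.141, 0.0, 1.758]
ft_force: [0.7, 0.3, -0.0]
gripper_width: 0.0007
grasp_force: 0.0
```

```bash
python3 look.py s8.png | head -2; python3 -c "
import cv2
im=cv2.imread('pics/s8.png');cv2.imwrite('pics/z8.png',cv2.resize(im[240:340,290:410],(600,500),interpolation=cv2.INTER_CUBIC))"
```

```text
9.02 [ 0.4986 -0.0324  0.0484] s 0.1143 [-0.18  0.57  0.21]
[([363.1, 259.9], 20)]
```

View pics/z8.png

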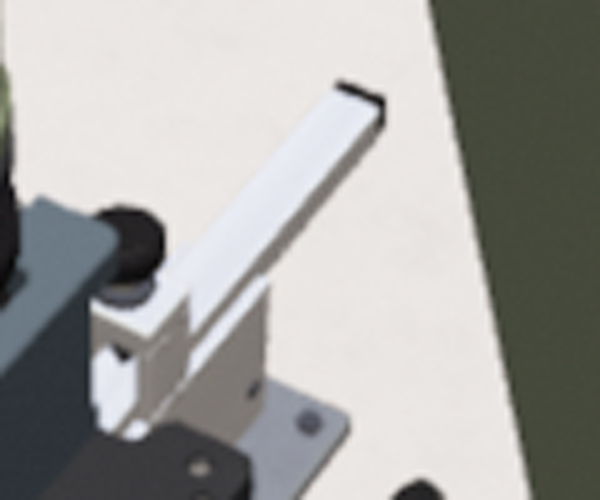

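Plug at (363,260), steady: the tube is level on its own. I nudge it about 1.5 mm more to centre it, then back off along the axis and rise.

Call:
send_rows:
  steps:
    - [[1.0, -5.0, 0, 0, 0], [0.2, -1.2, 0, 0, 0], [0.2, -1.2, 0, 0, 0], [0, 0, 0, 0, 0], [-1, 5.5, 0, 0, 0], [-2.8, 15, 0, 0, 0], [-2.8, 15, 0, 0, 0], [0, 0, 0, 0, 0], [0, 0, 0, 0, 0], [0, 0, 0, 0, 0], [0, 0, 0, 0, 0], [0, 0, 0, 0, 0]]

```text
time: 10.02
tcp_pos: [0.4936, -0.0048, 0.0484]
ee_rot: [3.141, 0.0, 1.757]
ft_force: [0.3, 0.1, -0.1]
gripper_width: 0.0004
grasp_force: 0.0
```

```bash
python3 look.py s9.png | head -2
python3 - <<'E'
from h import *
b=save("top","t9.png"); s=cv2.imread("pics/s9.png")
for r in robot.landmark_of("top","punch_top")[:1]: print(r["at"],at_z("top",r["at"],.136))
cv2.imwrite("pics/c9.png",np.hstack([cv2.resize(b[215:295,200:360][:,:,::-1],(400,200*1)),cv2.resize(s[240:340,230:430],(400,200))]))
t=robot.sense();print(t["time"],t["tcp_pos"])
# cap circle in top image
g=cv2.cvtColor(b,cv2.COLOR_RGB2GRAY)
m=np.zeros_like(g);m[245:270,255:285]=g[245:270,255:285]<70
n,l,st,ce=cv2.connectedComponentsWithStats(m)
for i in range(1,n):
    if st[i,4]>20: print(st[i],ce[i],at_z("top",ce[i],.133))
E
```

```text
10.07 [ 0.4935 -0.0048  0.0484] s 0.1424 [ 0.68  0.58 -0.87]
[([363.1, 260.0], 21)]
[267.0, 259.7] [ 0.51544301 -0.13959492  0.136     ]
10.1667 [ 0.49345773 -0.00467572  0.04833728]
[264 251  13  13 125] [270.112 257.232] [ 0.52003983 -0.14512785  0.133     ]
```

View pics/c9.png

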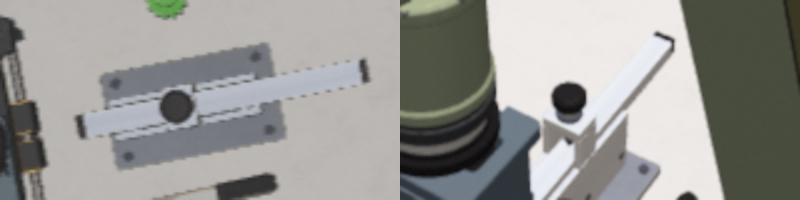

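Plug still at (363,260), so the tube is level with nothing touching it. Now up and over the punch.

Call:
send_rows:
  steps:
    - [[0, 0, 38, 0, 0], [0, 0, 38, 0, 0], [0, 0, 38, 0, 0], [0, 0, 38, 0, 0], [6.9, -35, 0, 0, 0], [6.9, -35, 0, 0, 0], [6.9, -35, 0, 0, 0], [6.8, -35, 0, 0, 0], [0, 0, -28, 0, 0], [0, 0, -28, 0, 0], [0, 0, 0, 0, 0], [0, 0, 0, 0, 0]]

```text
time: 11.17
tcp_pos: [0.5198, -0.1443, 0.1434]
ee_rot: [-3.138, -0.002, 1.757]
ft_force: [-0.0, 0.6, 1.2]
gripper_width: 0.0005
grasp_force: 0.0
```

```bash
python3 look.py s10.png | head -2;python3 - <<'E'
import cv2,numpy as np
s=cv2.imread("pics/s10.png"); cv2.imwrite("pics/z10.png",cv2.resize(s[200:350,240:440],(800,600)))
E
```

```text
11.22 [ 0.5211 -0.1444  0.1449] s 0.0001 [-0.16  0.58  0.08]
[]
```

View pics/z10.png

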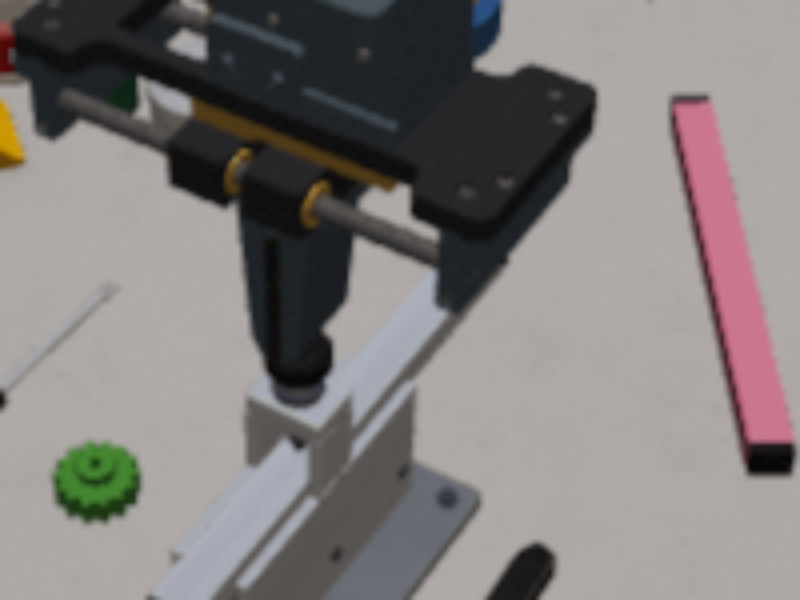

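The shut fingers are right above the cap, at about (300,355) in the crop. Now I press down to tip contact.

Call:
send_rows:
  steps:
    - [[0, 0, -5, 0, 0], [0, 0, -3, 0, 0], [0, 0, -3, 0, 0], [0, 0, -2, 0, 0], [0, 0, -1, 0, 0], [0, 0, 0, 0, 0], [0, 0, 0, 0, 0], [0, 0, 0, 0, 0]]

```text
time: 11.88
tcp_pos: [0.5213, -0.1442, 0.1308]
ee_rot: [3.14, 0.0, 1.758]
ft_force: [1.2, 2.2, 2.7]
gripper_width: 0.0002
grasp_force: 1.5
```

Call:
send_rows:
  steps:
    - [[0, 0, -0.8, 0, 0], [0, 0, -0.7, 0, 0], [0, 0, 0, 0, 0], [0, 0, 0, 0, 0], [0, 0, 0, 0, 0]]

```text
time: 12.3
tcp_pos: [0.5213, -0.1442, 0.1297]
ee_rot: [3.14, 0.0, 1.758]
ft_force: [0.4, 0.8, 7.4]
gripper_width: 0.0004
grasp_force: 3.4
```

Call:
send_rows:
  steps:
    - [[0, 0, -0.7, 0, 0], [0, 0, -0.7, 0, 0], [0, 0, 0, 0, 0], [0, 0, 0, 0, 0], [0, 0, 0, 0, 0], [0, 0, 0, 0, 0]]

```text
time: 12.8
tcp_pos: [0.5213, -0.1442, 0.1288]
ee_rot: [3.14, 0.0, 1.758]
ft_force: [-1.9, 1.7, 9.0]
gripper_width: 0.0003
grasp_force: 4.9
```

Call:
send_rows:
  steps:
    - [[0, 0, -0.7, 0, 0], [0, 0, 0, 0, 0], [0, 0, 0, 0, 0], [0, 0, 0, 0, 0]]

```text
time: 13.13
tcp_pos: [0.5213, -0.1442, 0.1284]
ee_rot: [3.14, 0.0, 1.758]
ft_force: [-2.2, 1.2, 11.6]
gripper_width: 0.0006
grasp_force: 5.7
```

Run:
```python
from h import *
f=[]
for i in range(4): robot.camera("top"); f.append(robot.sense()["ft_force"][2])
print(f,robot.sense()["tcp_pos"])
```

```text
[np.float64(11.628173644985349), np.float64(10.915352651841845), np.float64(11.86047344378027), np.float64(11.384307618915782)] [ 0.52133873 -0.14420732  0.12838666]
```

The cap takes a steady 11.4 N, so about 9.5 N at the tip. Now I release straight up and clear out.

Call:
send_rows:
  steps:
    - [[0, 0, 2, 0, 0], [0, 0, 2, 0, 0], [0, 0, 3, 0, 0], [0, 0, 4, 0, 0], [0, 0, 10, 0, 0], [0, 0, 30, 0, 0], [0, 0, 35, 0, 0], [-6.9, 35, 0, 0, 0], [-6.9, 35, 0, 0, 0], [-6.9, 35, 0, 0, 0], [-6.9, 35, 0, 0, 0], [0, 0, 0, 0, 0]]

```text
time: 14.33
tcp_pos: [0.4916, 0.0003, 0.2133]
ee_rot: [-3.141, -0.003, 1.762]
ft_force: [-0.0, -0.2, 0.8]
gripper_width: 0.0004
grasp_force: 0.0
```

Call:
send_rows:
  steps:
    - [[0, 0, 0, 0, 0], [0, 0, 0, 0, 0], [0, 0, 0, 0, 0], [0, 0, 0, 0, 0], [0, 0, 0, 0, 0], [0, 0, 0, 0, 0]]

```text
time: 14.83
tcp_pos: [0.4934, -0.0051, 0.2127]
ee_rot: [-3.141, 0.0, 1.756]
ft_force: [-0.7, 0.8, -0.7]
gripper_width: 0.0004
grasp_force: 0.0
```

```bash
python3 look.py s11.png | head -2;python3 - <<'E'
import cv2,numpy as np
s=cv2.imread("pics/s11.png"); cv2.imwrite("pics/z11.png",cv2.resize(s[240:340,250:410],(800,500)))
E
```

```text
14.88 [ 0.4934 -0.005   0.2127] s 0.1422 [0.4  0.68 0.21]
[]
```

View pics/z11.png

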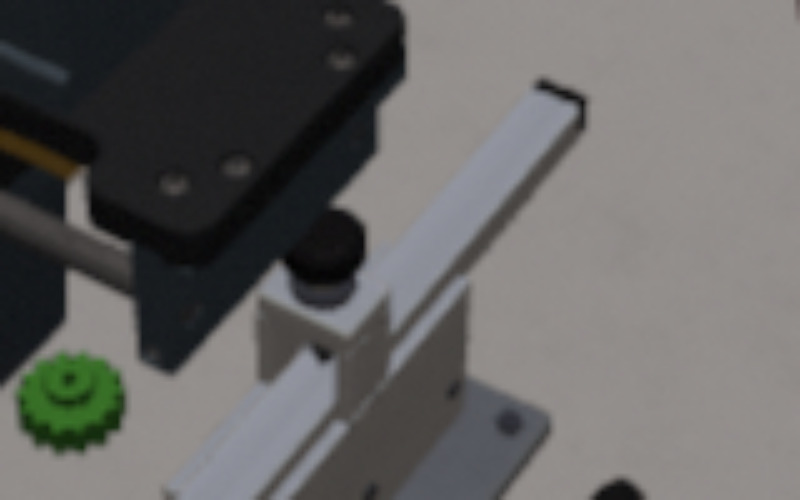

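The plug is at about (362.5,260), the same as before the punch. The tube is still level and the cap is back up.

```bash
python3 -c "
from plant import robot
print(robot.finish_job())"
```

```text
the job is handed in; nothing more can be done
None
```

I handed the job in at about 15 s: the tube balances level with nothing touching it, was marked with about 9.5 N at the punch tip (estimated), and the punch is back up.

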